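# Raise the gear on the cam lift

### The job

Someone has parked the small canister on the plate of the cam lift: lift it off by its handle and set it down gently, upright and wholly on the round rubber mat, and let go of it. Then swing the lift's spring-loaded cam lever up to its highest lift, where the lever arm stands straight up and the gear is raised as far as it goes, and finish while still holding the lever there, for it springs back when let go. Do not raise the lift while the canister is on it, and leave everything else where it stands.

Things in the scene. Friction and masses are not known exactly. Their poses are not given: they have to be found in the camera images.
- canister_center (a point): Loose lidded aluminium canister, 80 dia (lid rim 84), body 80 tall, 0.3 to 0.65 kg, standing on the lift's plate at the start. The point is on its axis, half-way up the body, 40 above its underside; z up. A rigid arched handle stands over the lid: its black grip is a bar along the canister's own x axis, 15 dia, 44 long, centred on the axis 85 above this point (125 above the underside; 37 free between grip and lid). The arch's legs are at x = +-40. (Sizes in mm.)
- canister: The same canister; origin at the centre of its underside, axes as above. (Sizes in mm.)
- mat: Black round rubber mat lying on the table, fixed, 130 dia, 4 thick; origin at the centre of its underside, on the table. The canister is to stand on it. (Sizes in mm.)
- lift: Cam lift: fixed aluminium base, 150 (x) by 230 (y), low bearing blocks, and on it a steel plate 130 by 205 that rises when the cam lever is turned. Origin on the table below the lift's middle; y runs along the cam axle, z up; its yaw varies. A transmission shaft stands fixed at x 28, y 32 (top 170 above the table), with a 72 dia gear around it lying on the plate. The canister stands near x 0, y -72 on the plate. (Sizes in mm.)
- platen_top (a point): Centre of the top face of the lift's rising plate, 104 above the table when down, about 117 at the highest lift; axes as the lift's. (Sizes in mm.)
- lever_pivot (a point): Point on the cam axle's axis in the lever's swing plane, at x 0, y 125, z 55 in the lift's frame; axes as the lift's (the axle is along y). It does not move. (Sizes in mm.)
- lever_knob (a point): Centre of the lever's black cylindrical cross knob, 34 dia, 36 long, its axis parallel to the axle (lift's y); flat ends can be pinched across the lift's y and the knob then turns between the pads. It is 140 from the pivot on a 13 dia steel arm. At rest the lever leans over to the lift's -x side; the knob swings up over the pivot in the lift's x-z plane. (Sizes in mm.)
- cam_lever (a joint): Angle of the cam lever in rad: 0 at rest on its stop (arm leaning 1.22 from vertical towards the lift's -x), growing as it swings up; the highest lift is at 1.22, arm straight up; beyond that the plate sinks again, up to the stop at 1.75. A spring always pulls it back towards 0: about 3 to 5 N at the knob.
- bin_center (a point): Bystander, loose: shallow grey open plastic bin, 100 x 100 x 35; origin at its centre. (Sizes in mm.)
- sleeve_center (a point): Bystander, loose: white plastic tube piece standing upright, 40 dia, 60 tall; origin at its centre. (Sizes in mm.)
- shaft_a_center (a point): Bystander, loose: stepped gear shaft standing upright on its 76 dia gear, 165 tall; point on its axis 80 up. (Sizes in mm.)
- shaft_b_center (a point): Bystander, loose: stepped gear shaft standing upright on its 68 dia flange, 140 tall; point on its axis 70 up. (Sizes in mm.)
- bearing_center (a point): Bystander, loose: steel bearing ring lying flat, 72 dia, 18 high; origin at its centre. (Sizes in mm.)
- bottle_center (a point): Bystander, loose: white plastic bottle, 56 dia, 150 tall, black cap; point half-way up. (Sizes in mm.)
- wrench: Bystander, loose: steel wrench lying flat, about 180 long; origin under its middle. (Sizes in mm.)
There are look-alikes about, which are no part of the job. What is shaped like the canister but turquoise is not meant. Of the things shaped like the mat, the black one is meant.

How it is judged:
By the outcome, as a careful person would: the job done as asked, in the order asked, and still so for the second after the job is handed in, while the arm keeps its last pose, push and grip.
It also fails if it takes over 54 s, if anything falls off the work surface, if the arm or the gripper's body presses on something with over 40 N, if the wrist force passes 120 N, or if a joint passes its speed limit or range.

### The arm

A 6-joint arm with a two-finger parallel gripper is mounted at the origin on the work surface. World frame = base frame: x ahead of the robot, y to its left, z up, the work surface at z = 0. Lengths are in m, angles in rad, forces in N, time in s.
With the tool pointing down it reaches from about 0.25 to 0.8 m from the base axis. Payload 3.9 kg.
Tool frame: the origin (TCP) lies at the very end of the fingers, on their centre line; the grasp point (between the pads) lies 19 mm behind it; x points along the fingers, y is the direction in which the jaws open and shut, and the axes are right-handed (so a half turn about x gives the same grasp; the last joint's range is limited). The gripper opens to 85 mm and grips with 20 to 120 N. Pads are 22 mm wide; open, the fingers measure 114 mm over their backs; the gripper's body (76 mm by 85 mm) begins 54 mm behind the grasp point. The pads swing forward as they close: fully open they stand 13 mm farther back than shut.
Start: joints at [1.264, 0.26, -0.138, 1.173, 0, 1.571], TCP at [0.159, 0.5, 0.231] pointing down, gripper open.
Joint ranges: [-2.78, 2.78], [-0.83, 1.72], [-1.28, 1.37], [-1.9, 2.12], [-1.57, 1.48], [-3.14, 3.14]. Speed limits (rad/s): [2.57, 2.57, 3.14, 3.14, 3.14, 3.14].

### API

Orientations are given as [roll, pitch, yaw] about the fixed x, y, z axes, in that order (R = Rz(yaw) Ry(pitch) Rx(roll)).
In Python, from cell import ctrl gives the robot as it stands.
- The arm moves only by the tool play_rows, never from a script. Its argument "motion" is a list of rows, each a list of 7 numbers: the opening, from 0 (shut) to 1 (fully open), then the shift along the world's x, y, z in cm, then the turn, a rotation vector about the world's x, y, z in degrees. A call has 1 to 10 rows; each row shifts and turns the commanded pose from where the row before left it; what a row does not reach is not made up. A row lasts 1/8 s, in which the tool goes at most 62.5 mm and 10.7 degrees, less where a joint would pass 70% of its speed; a pose out of reach is approached as far as the arm can. A call with a gripper value outside its range is refused whole. The fingers move at their own pace and stop on an object; "force" is the grip in N (left out, the last holds). Time passes only in rows, so rows that do not move let the fingers close. It gives the time, the measured TCP pose, the force and the opening at its end, in the units of the state.
- ctrl.sense(): the state, without advancing time (a new reading comes with each control period).
- ctrl.camera(name): name is "scene" or "top"; returns the picture (384x512x3 uint8, red, green, blue); there is no depth.
- ctrl.camera_model(name): a dict with "K" (3x3 intrinsics, pixels), "extrinsics" (4x4, takes a point from camera to world coordinates). Camera axes: x right, y up, looking along -z (the intrinsics and any distortion apply to the point x, -y, -z); pixel columns grow to the right and rows downward; lengths in m; the calibration is good to about 2 mm. A picture is of the moment at which its call begins. camera_model takes no time and is no camera call.
- ctrl.finish_job(): hands the job in, once; it reports no verdict.
Trained networks look in the newest picture that a camera, given by its name, has taken for a name from the list of things; names that differ only in an ending like _2 or _b are one class to them, and where a whole thing is asked for, a point or a joint stands for the part that bears it (a point fixed in the world has none). Each returns a list of dicts, best first, with "confidence" (0 to 1); they miss things now and then, are a little off and sometimes report something else, mostly with a low value. They report only what shows in the picture. A call takes as long as a camera call. They do not tell look-alikes from the thing itself.
- ctrl.boxes_of(camera, thing): "location" ([x, y, z] in m, in the coordinates of the camera as it stood for that picture, good to about 4 mm: the middle of the surface that is visible of it).
- ctrl.silhouettes(camera, thing): "region" (384x512 bool, what is visible of it).
The state is a dict: "clock": time; "joint_pos": joint angles; "joint_velocities": joint speeds; "joint_efforts": joint torques, N m; "tcp_pos": TCP position; "tool_rot": TCP orientation; "wrist_force": force on the tool from outside, world axes, zero at the start; "moment": the same for the moment, N m; "gripper_width": finger opening in m.
Only numpy, scipy, OpenCV 4.12 (cv2) and the standard library are available. Lean on these libraries where they do the work, as an engineer would, in place of code of your own. Each camera call takes 0.05 s, during which the arm holds its last target.

## Working session

There is one attempt and no reset: what is moved stays moved. The work goes in short steps, Python scripts to look and compute and a tool call to move; the robot and the scene stay as the last step left them, time stands still between calls to the robot, and variables do not carry over. Pictures are saved under pics/ and viewed, and the job is handed in when it is done.

Besides the shell and the picture viewer there is one more tool, called after "Call:" as name([rows], argument=value, ...), one row to a line, values as JSON. play_rows: Moves the arm, as the interface text tells. Its arguments: {"type":"object","properties":{"motion":{"type":"array","items":{"type":"array","items":{"type":"number"}}},"force":{"type":"number"}},"required":["motion"]}

```bash
mkdir -p pics; ls
python3 - <<'E'
from cell import ctrl
import cv2, numpy as np
print(ctrl.sense())
for n in ("scene","top"):
    im=ctrl.camera(n); cv2.imwrite(f"pics/{n}0.png",im[:,:,::-1])
    m=ctrl.camera_model(n); print(n,{k:(np.round(v,4).tolist() if hasattr(v,'__len__') and not isinstance(v,str) else v) for k,v in m.items()})
E
```

```text
pics
{'clock': 0.0, 'joint_pos': array([ 1.26401188e+00,  2.60657624e-01, -1.39388407e-01,  1.17266749e+00,
        4.65474448e-06,  1.57077708e+00]), 'joint_velocities': array([-0.00133194,  0.00051356,  0.00032508,  0.00088148, -0.00123333,
        0.00016571]), 'joint_efforts': array([-6.83038452e-04, -4.05681646e+01,  2.53921330e+01,  1.87642680e-02,
       -9.98020056e-06,  1.80540621e-05]), 'tcp_pos': array([0.1583415 , 0.49984293, 0.2304714 ]), 'tool_rot': array([-1.57324346,  1.56887913, -1.88000866]), 'wrist_force': array([-0.61052752, -0.08271025, -0.40164272]), 'moment': array([-0.03188441,  0.07433167, -0.01347858]), 'gripper_width': 0.08538024172962677}
scene {'K': [[424.7032, 0.0, 245.1772], [0.0, 424.7032, 193.375], [0.0, 0.0, 1.0]], 'extrinsics': [[-0.4367, -0.7759, 0.4553, 1.0274], [0.8996, -0.3796, 0.2159, 0.3061], [0.0053, 0.5039, 0.8638, 0.9687], [0.0, 0.0, 0.0, 1.0]]}
top {'K': [[460.3306, 0.0, 251.8712], [0.0, 460.3306, 203.5396], [0.0, 0.0, 1.0]], 'extrinsics': [[0.0217, 0.9944, -0.1039, 0.482], [-0.9996, 0.0237, 0.0183, 0.0972], [0.0206, 0.1034, 0.9944, 1.2112], [0.0, 0.0, 0.0, 1.0]]}
```

View pics/scene0.png

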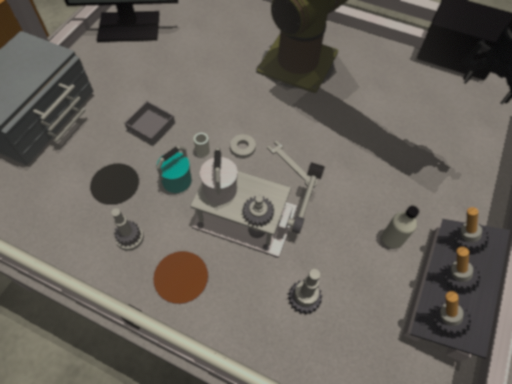

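View pics/top0.png

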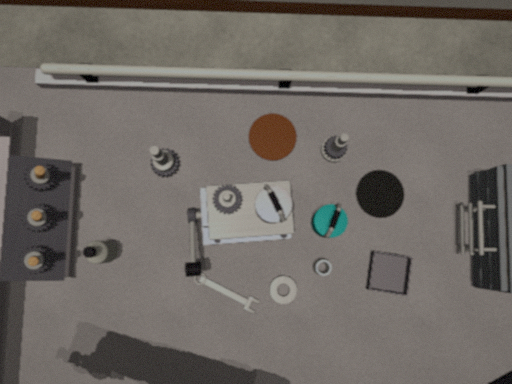

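The black mat is at scene (114,183) / top (380,193). The canister on the lift is at top (273,204) and its turquoise double at top (330,221). The lever knob is at top (193,269), near the wrench.

```bash
cat > h.py <<'E'
import numpy as np, cv2
from cell import ctrl
M={n:ctrl.camera_model(n) for n in("scene","top")}
def proj(n,p):
    m=M[n];E=np.array(m["extrinsics"]);K=np.array(m["K"])
    q=E[:3,:3].T@(np.array(p,float)-E[:3,3]); q=np.array([q[0],-q[1],-q[2]]); u=K@q
    return u[:2]/u[2]
def ray(n,uv):
    m=M[n];E=np.array(m["extrinsics"]);K=np.array(m["K"])
    d=np.linalg.inv(K)@np.array([uv[0],uv[1],1.]); d=np.array([d[0],-d[1],-d[2]])
    return E[:3,3],E[:3,:3]@d
def atz(n,uv,z):
    o,d=ray(n,uv); return o+d*(z-o[2])/d[2]
def tri(uv1,uv2):
    o1,d1=ray("scene",uv1);o2,d2=ray("top",uv2)
    A=np.stack([d1,-d2],1);s=np.linalg.lstsq(A,o2-o1,rcond=None)[0]
    a=o1+s[0]*d1;b=o2+s[1]*d2
    return (a+b)/2,np.linalg.norm(a-b)
def w(n,loc):
    E=np.array(M[n]["extrinsics"]);return E[:3,:3]@np.array(loc)+E[:3,3]
E
python3 - <<'E'
from h import *
for n in("scene","top"):
    print(n,M[n].keys())
    for t in("canister_center","mat","lift","lever_knob","platen_top"):
        for r in ctrl.boxes_of(n,t)[:4]:
            p=w(n,r["location"]);print(n,t,round(r["confidence"],2),p.round(3),proj(n,p).round(0))
for n in("scene","top"):
    for t in("canister_center","mat","lift","lever_knob","wrench","bottle_center"):
        for i,r in enumerate(ctrl.silhouettes(n,t)[:4]):
            g=r["region"]; ys,xs=np.nonzero(g)
            print(n,t,round(r["confidence"],2),len(xs),xs.mean().round(1),ys.mean().round(1),xs.min(),xs.max(),ys.min(),ys.max())
            np.save(f"sil_{n}_{t}_{i}.npy",g)
print(ctrl.sense()["clock"])
E
```

```text
scene dict_keys(['K', 'extrinsics'])
scene canister_center 0.76 [0.606 0.041 0.184] [218. 179.]
scene canister_center 0.74 [ 0.574 -0.105  0.076] [175. 170.]
scene mat 0.73 [ 0.648 -0.261  0.004] [114. 185.]
scene mat 0.67 [0.789 0.028 0.004] [181. 276.]
scene lift 0.77 [0.61  0.135 0.103] [256. 214.]
scene lever_knob 0.58 [0.498 0.222 0.084] [308. 195.]
scene platen_top 0.68 [0.5   0.223 0.084] [308. 196.]
top dict_keys(['K', 'extrinsics'])
top canister_center 0.82 [0.586 0.034 0.181] [272. 206.]
top canister_center 0.71 [ 0.557 -0.114  0.084] [329. 222.]
top mat 0.78 [ 0.648 -0.264  0.002] [379. 192.]
top mat 0.77 [0.792 0.027 0.006] [271. 136.]
top mat 0.18 [0.491 0.221 0.093] [191. 247.]
top lift 0.96 [0.563 0.132 0.102] [229. 217.]
top lever_knob 0.69 [0.492 0.222 0.089] [191. 246.]
top platen_top 0.93 [0.575 0.107 0.106] [239. 213.]
scene canister_center 0.98 1481 218.8 179.1 199 236 150 203
scene canister_center 0.68 1277 174.8 169.9 157 191 146 192
scene canister_center 0.56 323 201.6 144.3 194 209 133 156
scene mat 0.6 490 242.3 145.8 229 255 134 157
scene mat 0.59 1518 114.
[... 241 characters left out ...]
nob 0.33 1003 305.9 294.0 289 320 270 313
scene wrench 0.91 296 286.3 158.1 268 307 142 179
scene bottle_center 0.61 990 401.0 227.7 383 419 206 248
top canister_center 0.92 1125 272.3 203.9 255 291 184 223
top canister_center 0.83 970 328.9 220.4 311 347 203 236
top mat 0.93 1756 272.1 136.6 249 295 113 160
top mat 0.76 1861 379.2 193.6 355 404 170 217
top mat 0.6 616 192.1 244.4 184 200 208 276
top lift 0.75 4629 232.7 218.2 185 292 181 276
top lift 0.7 658 100.0 251.8 82 117 240 263
top lever_knob 0.74 4908 232.7 218.2 185 293 180 276
top lever_knob 0.63 662 192.2 243.9 184 201 208 276
top wrench 0.89 391 227.8 292.9 197 256 276 311
top bottle_center 0.68 638 99.6 251.6 82 116 241 263
1.2
```

Run:
```python
import cv2
a=cv2.imread('pics/top0.png')[160:300,170:410]; cv2.imwrite('pics/top0z.png',cv2.resize(a,None,fx=3.3,fy=3.3,interpolation=cv2.INTER_CUBIC))
a=cv2.imread('pics/scene0.png')[130:265,140:340]; cv2.imwrite('pics/scene0z.png',cv2.resize(a,None,fx=4,fy=4,interpolation=cv2.INTER_CUBIC))
```

```text
(no output)
```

View pics/top0z.png

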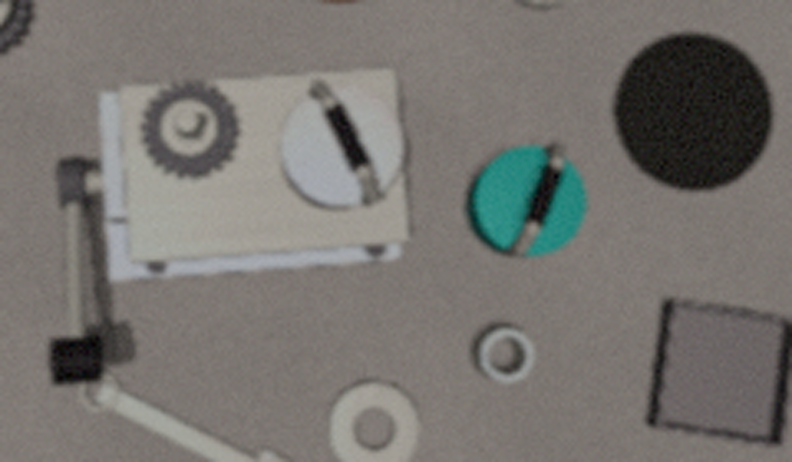

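View pics/scene0z.png

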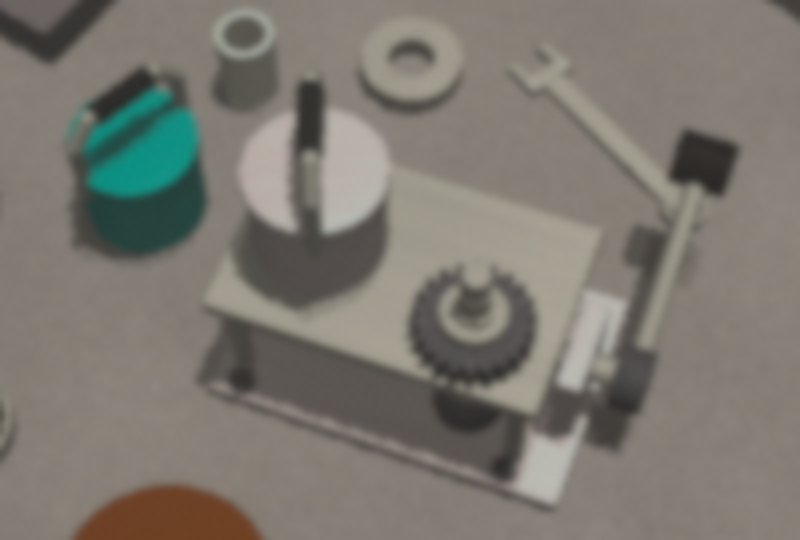

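Run:
```python
from h import *
import cv2
def dark(n,x0,x1,y0,y1,th,tag):
    im=cv2.imread(f'pics/{n}0.png')[y0:y1,x0:x1].astype(int)
    m=(im.max(2)<th).astype(np.uint8)
    k,l,s,c=cv2.connectedComponentsWithStats(m)
    i=1+np.argmax(s[1:,4]); pts=np.argwhere(l==i)[:,::-1].astype(float)
    mu=pts.mean(0)+[x0,y0]; ev,V=np.linalg.eigh(np.cov((pts-pts.mean(0)).T))
    print(tag,n,mu.round(1),len(pts),V[:,1].round(3),np.sqrt(12*ev).round(1)); return mu,V[:,1]
gt,vt=dark('top',262,286,184,222,95,'grip'); gs,vs=dark('scene',208,228,148,172,95,'grip')
print('grip tri',tri(gs,gt), atz('top',gt,.229),atz('scene',gs,.229))
a=atz('top',gt-10*vt,.229);b=atz('top',gt+10*vt,.229);print('grip yaw top',np.degrees(np.arctan2(*(b-a)[[1,0]])))
a=atz('scene',gs-10*vs,.229);b=atz('scene',gs+10*vs,.229);print('grip yaw scene',np.degrees(np.arctan2(*(b-a)[[1,0]])))
kt,_=dark('top',180,206,258,282,55,'knob'); ks,_=dark('scene',304,330,158,184,50,'knob')
print('knob',tri(ks,kt),atz('top',kt,.103),atz('scene',ks,.103))
mt,_=dark('top',345,415,160,225,60,'mat'); ms,_=dark('scene',84,144,158,210,60,'mat')
print('mat',atz('top',mt,.004),atz('scene',ms,.004))
# plate corners top zoom
for c in [(122,88),(393,70),(408,238),(133,260)]:
    print('plate', atz('top',(170+(c[0]+.5)/3.3-.5,160+(c[1]+.5)/3.3-.5),.104).round(4))
for c in [(600,230),(535,412),(205,303)]:
    print('plate s', atz('scene',(140+(c[0]+.5)/4-.5,130+(c[1]+.5)/4-.5),.104).round(4))
```

```text
grip top [274.8 201.1] 118 [0.433 0.902] [ 6.  19.9]
grip scene [216.8 158.4] 108 [-0.071  0.997] [ 6.2 17.6]
grip tri (array([0.59017373, 0.03102361, 0.23425046]), np.float64(0.0014998007659824295)) [0.59106085 0.02997445 0.229     ] [0.58679818 0.02977698 0.229     ]
grip yaw top -153.44063087030557
grip yaw scene 24.453513220163977
knob top [193.4 268.2] 202 [-0.876  0.481] [12.3 16.4]
knob scene [314.8 172.1] 59 [-0.927 -0.376] [ 5.5 11.7]
knob (array([0.4392831 , 0.21405456, 0.09732193]), np.float64(0.0019958817056033094)) [0.43981223 0.21250947 0.103     ] [0.44273508 0.21557913 0.103     ]
mat top [379.6 193.5] 1707 [-0.739 -0.674] [39.7 41.1]
mat scene [114.1 183.7] 1414 [-0.938  0.346] [32.8 41.2]
mat [ 0.64309592 -0.26408505  0.004     ] [ 0.64541695 -0.26118602  0.004     ]
plate [0.637  0.1873 0.104 ]
plate [ 0.6553 -0.0118  0.104 ]
plate [ 0.5317 -0.0244  0.104 ]
plate [0.5113 0.1754 0.104 ]
plate s [0.5096 0.1774 0.104 ]
plate s [0.6353 0.191  0.104 ]
plate s [ 0.6559 -0.0091  0.104 ]
```

Run:
```python
from h import *
T=lambda c,z:atz('top',(170+(c[0]+.5)/3.3-.5,160+(c[1]+.5)/3.3-.5),z).round(4)
S=lambda c,z:atz('scene',(140+(c[0]+.5)/4-.5,130+(c[1]+.5)/4-.5),z).round(4)
print('gearshaft',T((190,122),.17),S((478,268),.17), 'gear',T((190,130),.125),S((472,330),.125))
print('base corners',T((102,95),.012),T((113,280),.012),T((400,258),.012), S((555,508),.006),S((205,385),.006),S((625,300),.012))
print('hub',T((75,182),.06),S((630,380),.055))
print('arm top end near knob',T((75,335),.1))
yaw=np.radians(5.5)
# overlay
import cv2
R=np.array([[np.cos(yaw),-np.sin(yaw)],[np.sin(yaw),np.cos(yaw)]])
O=np.array([.4405,.214])-R@np.array([-.1315,.125]); print('origin from knob',O)
for n in('top','scene'):
    im=cv2.imread(f'pics/{n}0.png'); f=4; im=cv2.resize(im,None,fx=f,fy=f,interpolation=cv2.INTER_CUBIC)
    def poly(P,c,closed=True):
        q=np.array([(proj(n,p)+.5)*f-.5 for p in P]).astype(np.int32); cv2.polylines(im,[q],closed,c,1,cv2.LINE_AA)
    L=lambda x,y,z:np.r_[O+R@np.array([x,y]),z]
    poly([L(-.065,-.1025,.104),L(.065,-.1025,.104),L(.065,.1025,.104),L(-.065,.1025,.104)],(0,0,255))
    poly([L(-.075,-.115,.01),L(.075,-.115,.01),L(.075,.115,.01),L(-.075,.115,.01)],(255,0,0))
    poly([L(0,.125,.055),L(-.1315,.125,.103)],(0,255,0),False)
    poly([L(-.1315,.107,.103),L(-.1315,.143,.103)],(0,255,255),False)
    t=np.linspace(0,6.28,40)
    poly([L(.028+.036*np.cos(a),.032+.036*np.sin(a),.125) for a in t],(255,255,0))
    G=np.array([.589,.0303]);g=np.radians(25.5)
    poly([np.r_[G+.042*np.array([np.cos(a),np.sin(a)]),.186] for a in t],(0,255,0))
    poly([np.r_[G+.04*np.array([np.cos(a),np.sin(a)]),.104] for a in t],(0,255,0))
    d=np.array([np.cos(g),np.sin(g)])
    poly([np.r_[G-.022*d,.229],np.r_[G+.022*d,.229]],(0,0,255),False)
    mm=np.array([.644,-.2627]); poly([np.r_[mm+.065*np.array([np.cos(a),np.sin(a)]),.004] for a in t],(0,255,255))
    x0,y0,x1,y1=(175,165,295,285) if n=='top' else (185,140,335,265)
    cv2.imwrite(f'pics/ov_{n}.png',cv2.resize(im[y0*f:y1*f,x0*f:x1*f],None,fx=1.2,fy=1.2))
    if n=='top': cv2.imwrite('pics/ov_mat.png',im[160*f:250*f,290*f:420*f])
```

```text
gearshaft [0.6053 0.1344 0.17  ] [0.6004 0.1371 0.17  ] gear [0.6048 0.1359 0.125 ] [0.6142 0.1415 0.125 ]
base corners [0.6439 0.2105 0.012 ] [0.4977 0.1971 0.012 ] [ 0.52   -0.0284  0.012 ] [0.6438 0.2147 0.006 ] [ 0.6648 -0.0158  0.006 ] [0.496  0.1986 0.012 ]
hub [0.5704 0.2242 0.06  ] [0.569  0.2269 0.055 ]
arm top end near knob [0.4563 0.2159 0.1   ]
origin from knob [0.58337532 0.10217919]
```

View pics/ov_top.png

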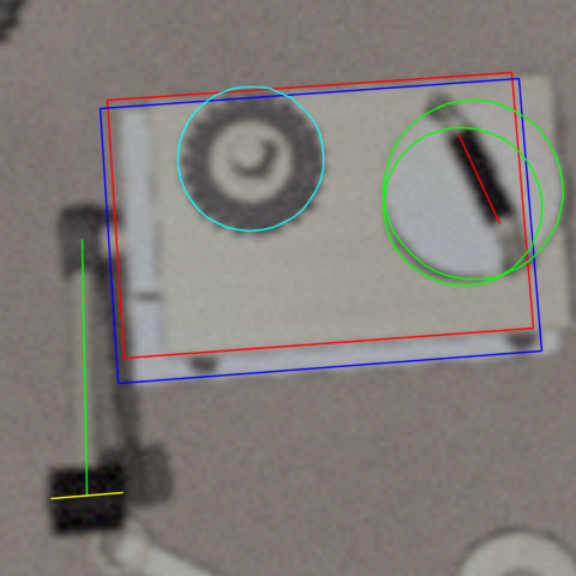

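View pics/ov_scene.png

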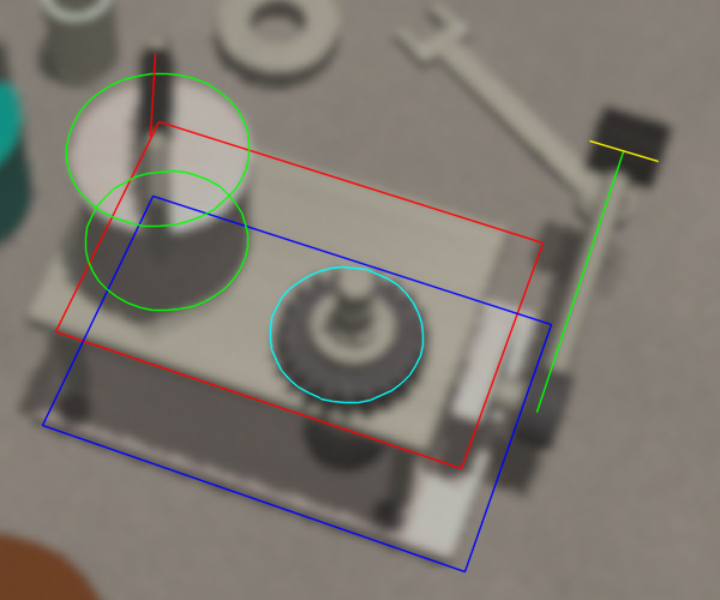

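View pics/ov_mat.png

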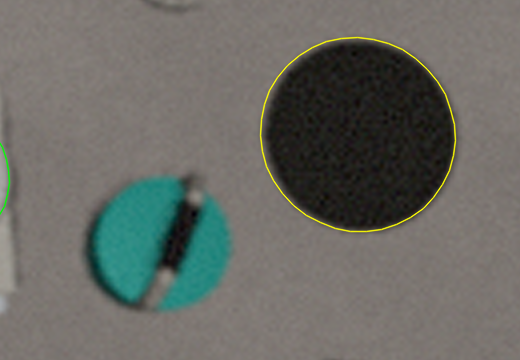

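Run:
```python
from h import *
from scipy.spatial.transform import Rotation as Ro
s=ctrl.sense()
R=Ro.from_euler('xyz',s['tool_rot']).as_matrix(); print(R.round(3)); print('tool y yaw',np.degrees(np.arctan2(R[1,1],R[0,1])))
print(s['joint_pos'].round(3), np.degrees(np.arctan2(.0303,.589)))
```

```text
[[ 0.     0.302  0.953]
 [-0.     0.953 -0.302]
 [-1.    -0.     0.   ]]
tool y yaw 72.42239584401034
[ 1.264  0.26  -0.138  1.173 -0.     1.571] 2.94487794729713
```

Call:
play_rows([
  [1,3.2,-3.4,1,0,0,-10],
  [1,3.2,-3.4,1,0,0,-10],
  [1,3.2,-3.4,1,0,0,-10],
  [1,3.2,-3.4,1,0,0,-10],
  [1,3.2,-3.4,1,0,0,-10],
  [1,3.2,-3.4,1,0,0,-10],
  [1,3.2,-3.4,1,0,0,-10],
  [1,3.2,-3.4,1,0,0,-10],
  [1,3.2,-3.4,0,0,0,-10],
  [1,3.2,-3.4,0,0,0,-10],
], force=60)

```text
clock: 2.45
tcp_pos: [0.4797, 0.1593, 0.3117]
tool_rot: [2.525, 1.57, 0.467]
wrist_force: [0.7, 0.6, -0.6]
gripper_width: 0.0856
```

Call:
play_rows([
  [1,3,-3.5,0,0,0,-9],
  [1,3,-3.5,0,0,0,-9],
  [1,3,-3.5,0,0,0,-9],
  [1,2.1,-2.5,0,0,0,-9.9],
  [1,0,0,0,0,0,0],
  [1,0,0,0,0,0,0],
])

```text
clock: 3.2
tcp_pos: [0.5891, 0.0307, 0.3111]
tool_rot: [-0.858, 1.57, 2.73]
wrist_force: [0.4, -0.1, -0.0]
gripper_width: 0.0857
```

```bash
cat >> h.py <<'E'
from scipy.spatial.transform import Rotation as Ro
def st():
    s=ctrl.sense(); R=Ro.from_euler('xyz',s['tool_rot']).as_matrix()
    print('t',round(s['clock'],2),'tcp',s['tcp_pos'].round(4),'xaxis',R[:,0].round(3),'jawyaw',np.degrees(np.arctan2(R[1,1],R[0,1])).round(2),'j',s['joint_pos'].round(2),'F',s['wrist_force'].round(1),'M',s['moment'].round(2),'w',round(s['gripper_width'],4)); return s
E
python3 -c "
from h import *
st()
for n in('top','scene'): cv2.imwrite(f'pics/{n}1.png',ctrl.camera(n)[:,:,::-1])"
```

```text
t 3.2 tcp [0.5891 0.0307 0.3111] xaxis [-0.001  0.    -1.   ] jawyaw -64.42 j [0.05 0.36 0.21 1.42 0.   2.75] F [ 0.4 -0.1 -0. ] M [ 0.05  0.02 -0.01] w 0.0857
```

View pics/scene1.png

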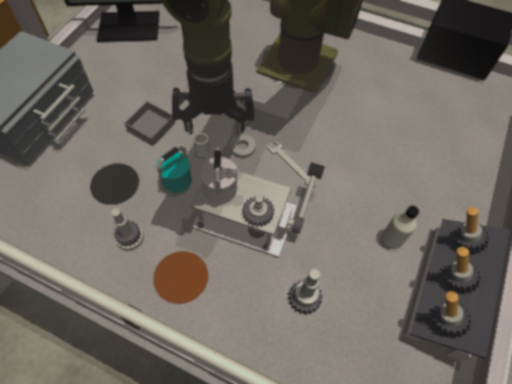

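Call:
play_rows([
  [1,0,0,-2.5,0,0,0],
  [1,0,0,-2.5,0,0,0],
  [1,0,0,-2.5,0,0,0],
  [1,0,0,-1.6,0,0,0],
  [1,0,0,-1,0,0,0],
  [1,0,0,0,0,0,0],
])

```text
clock: 4.05
tcp_pos: [0.5889, 0.031, 0.21]
tool_rot: [-0.439, 1.57, -3.134]
wrist_force: [-0.4, 0.3, 0.6]
gripper_width: 0.0853
```

```bash
python3 -c "
from h import *
st()
for n,c in(('top',(220,160,330,260)),('scene',(150,100,290,230))):
    im=ctrl.camera(n)[:,:,::-1]; x0,y0,x1,y1=c; cv2.imwrite(f'pics/{n}2.png',cv2.resize(im[y0:y1,x0:x1],None,fx=4,fy=4,interpolation=cv2.INTER_CUBIC))"
```

```text
t 4.05 tcp [0.5889 0.031  0.21  ] xaxis [-0.001 -0.    -1.   ] jawyaw -64.42 j [ 0.05  0.38 -0.02  1.17  0.    2.75] F [-0.4  0.3  0.6] M [ 0.02 -0.02 -0.01] w 0.0853
```

View pics/scene2.png

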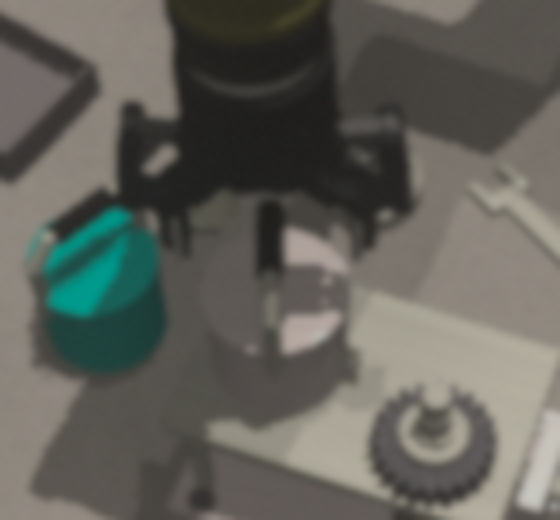

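The grip bar (zoom x≈270) sits centrally between the fingers (180 and 365). I'm closing the gripper now.

Call:
play_rows([
  [0,0,0,0,0,0,0],
  [0,0,0,0,0,0,0],
  [0,0,0,0,0,0,0],
  [0,0,0,0,0,0,0],
  [0,0,0,0,0,0,0],
  [0,0,0,0,0,0,0],
], force=60)

```text
clock: 4.9
tcp_pos: [0.5897, 0.0307, 0.2106]
tool_rot: [-2.829, 1.57, 0.758]
wrist_force: [0.1, 0.5, 2.0]
gripper_width: 0.0128
```

```bash
python3 -c "
from h import *
st()"
```

```text
t 4.9 tcp [0.5897 0.0307 0.2106] xaxis [ 0.001  0.001 -1.   ] jawyaw -64.47 j [ 0.05  0.38 -0.01  1.17  0.    2.75] F [0.1 0.5 2. ] M [ 0.2  -0.03  0.  ] w 0.0128
```

Call:
play_rows([
  [0,0,0,0.3,0,0,0],
  [0,0,0,0.7,0,0,0],
  [0,0,0,1,0,0,0],
  [0,0,0,1,0,0,0],
  [0,0,0,0,0,0,0],
  [0,0,0,0,0,0,0],
])

```text
clock: 5.65
tcp_pos: [0.5895, 0.0304, 0.2403]
tool_rot: [0.252, 1.571, -2.444]
wrist_force: [-0.7, -0.6, -5.8]
gripper_width: 0.0131
```

```bash
python3 -c "
from h import *
st()
for n,c in(('top',(220,160,330,260)),('scene',(150,100,290,230))):
    im=ctrl.camera(n)[:,:,::-1]; x0,y0,x1,y1=c; cv2.imwrite(f'pics/{n}3.png',cv2.resize(im[y0:y1,x0:x1],None,fx=4,fy=4,interpolation=cv2.INTER_CUBIC))"
```

```text
t 5.65 tcp [0.5895 0.0304 0.2403] xaxis [-0. -0. -1.] jawyaw -64.48 j [ 0.05  0.37  0.05  1.25 -0.    2.75] F [-0.7 -0.6 -5.8] M [-0.03  0.    0.  ] w 0.0131
```

View pics/scene3.png

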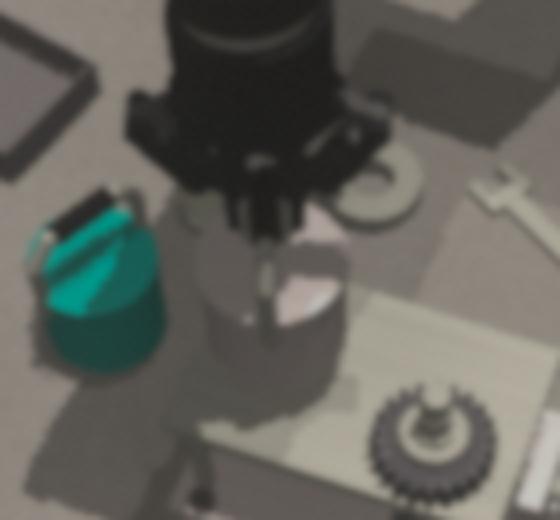

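Call:
play_rows([
  [0,0,0,1,0,0,0],
  [0,0,0,2,0,0,0],
  [0,0.2,-1,1.8,0,0,0],
  [0,0.4,-2,1.2,0,0,0],
  [0,0.5,-2.8,0,0,0,0],
  [0,0.6,-3,0,0,0,0],
  [0,0.6,-3,0,0,0,0],
  [0,0.6,-3,0,0,0,0],
  [0,0.6,-3,0,0,0,0],
  [0,0.6,-3,0,0,0,0],
])

```text
clock: 7.0
tcp_pos: [0.6307, -0.1785, 0.3008]
tool_rot: [2.492, 1.57, -0.204]
wrist_force: [0.5, -0.3, -5.3]
gripper_width: 0.0132
```

Call:
play_rows([
  [0,0.6,-3,0,0,0,0],
  [0,0.4,-2.6,0,0,0,0],
  [0,0.3,-1.8,0,0,0,0],
  [0,0.1,-1.1,0,0,0,0],
  [0,0,0,0,0,0,0],
  [0,0,0,0,0,0,0],
])

```text
clock: 7.75
tcp_pos: [0.6445, -0.2616, 0.3004]
tool_rot: [-1.881, 1.57, 1.707]
wrist_force: [-0.3, 0.3, -6.4]
gripper_width: 0.0128
```

```bash
python3 -c "
from h import *
st()
for n,c in(('top',(320,140,440,240)),('scene',(60,80,200,220))):
    im=ctrl.camera(n)[:,:,::-1]; x0,y0,x1,y1=c; cv2.imwrite(f'pics/{n}4.png',cv2.resize(im[y0:y1,x0:x1],None,fx=4,fy=4,interpolation=cv2.INTER_CUBIC))"
```

```text
t 7.75 tcp [ 0.6445 -0.2616  0.3004] xaxis [-0.     0.001 -1.   ] jawyaw -64.43 j [-0.39  0.57  0.54  1.54  0.    2.31] F [-0.3  0.3 -6.4] M [ 0.   -0.01 -0.03] w 0.0128
```

View pics/scene4.png

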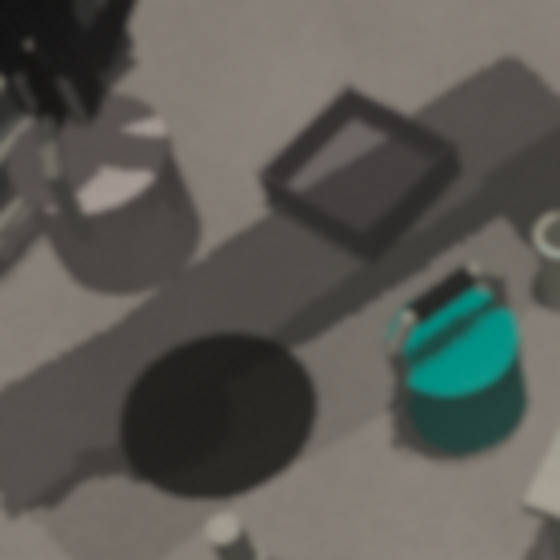

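Call:
play_rows([
  [0,0,0,-1,0,0,0],
  [0,0,0,-2.5,0,0,0],
  [0,0,0,-3,0,0,0],
  [0,0,0,-3,0,0,0],
  [0,0,0,-3,0,0,0],
  [0,0,0,-2.5,0,0,0],
  [0,0,0,-1.8,0,0,0],
  [0,0,0,-1,0,0,0],
  [0,0,0,-0.5,0,0,0],
  [0,0,0,0,0,0,0],
])

```text
clock: 9.1
tcp_pos: [0.6447, -0.2625, 0.1175]
tool_rot: [2.214, 1.57, -0.482]
wrist_force: [-0.7, -0.7, -6.1]
gripper_width: 0.013
```

```bash
python3 -c "
from h import *
st()
for n,c in(('top',(320,140,440,240)),('scene',(60,100,200,240))):
    im=ctrl.camera(n)[:,:,::-1]; x0,y0,x1,y1=c; cv2.imwrite(f'pics/{n}5.png',cv2.resize(im[y0:y1,x0:x1],None,fx=4,fy=4,interpolation=cv2.INTER_CUBIC))"
```

```text
t 9.1 tcp [ 0.6447 -0.2625  0.1175] xaxis [ 0. -0. -1.] jawyaw -64.47 j [-0.39  0.61  0.13  1.09 -0.    2.31] F [-0.7 -0.7 -6.1] M [0.02 0.02 0.04] w 0.013
```

View pics/scene5.png

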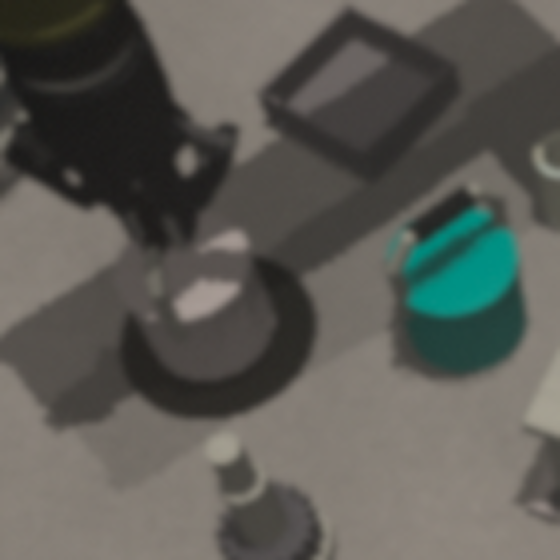

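The canister hangs upright over the mat, about 7 mm above it, with mat showing on every visible side. I'll creep down to contact.

Call:
play_rows([
  [0,0,0,-0.2,0,0,0],
  [0,0,0,-0.15,0,0,0],
  [0,0,0,-0.15,0,0,0],
  [0,0,0,0,0,0,0],
])

```text
clock: 9.7
tcp_pos: [0.6444, -0.2625, 0.1121]
tool_rot: [-0.908, 1.57, 2.679]
wrist_force: [0.1, 0.7, -6.0]
gripper_width: 0.0131
```

Call:
play_rows([
  [0,0,0,-0.1,0,0,0],
  [0,0,0,-0.1,0,0,0],
  [0,0,0,0,0,0,0],
])

```text
clock: 10.07
tcp_pos: [0.6447, -0.2625, 0.1108]
tool_rot: [2.442, 1.57, -0.255]
wrist_force: [-1.0, 1.2, -2.4]
gripper_width: 0.0129
```

Call:
play_rows([
  [0,0,0,-0.05,0,0,0],
  [0,0,0,0,0,0,0],
])

```text
clock: 10.32
tcp_pos: [0.6448, -0.2626, 0.1108]
tool_rot: [2.386, 1.57, -0.31]
wrist_force: [-1.4, 1.1, 2.0]
gripper_width: 0.0129
```

Call:
play_rows([
  [0.3,0,0,0,0,0,0],
  [0.5,0,0,0,0,0,0],
  [0.8,0,0,0,0,0,0],
  [1,0,0,0,0,0,0],
  [1,0,0,0,0,0,0],
])

```text
clock: 10.95
tcp_pos: [0.6446, -0.2625, 0.1098]
tool_rot: [1.947, 1.571, -0.75]
wrist_force: [-0.9, 0.3, -0.3]
gripper_width: 0.0852
```

```bash
python3 -c "
from h import *
st()
for n,c in(('top',(320,140,440,240)),('scene',(60,100,200,240))):
    im=ctrl.camera(n)[:,:,::-1]; x0,y0,x1,y1=c; cv2.imwrite(f'pics/{n}6.png',cv2.resize(im[y0:y1,x0:x1],None,fx=4,fy=4,interpolation=cv2.INTER_CUBIC))"
```

```text
t 10.95 tcp [ 0.6446 -0.2625  0.1098] xaxis [ 0. -0. -1.] jawyaw -64.48 j [-0.39  0.62  0.12  1.08 -0.    2.31] F [-0.9  0.3 -0.3] M [ 0.06 -0.04  0.  ] w 0.0852
```

View pics/scene6.png

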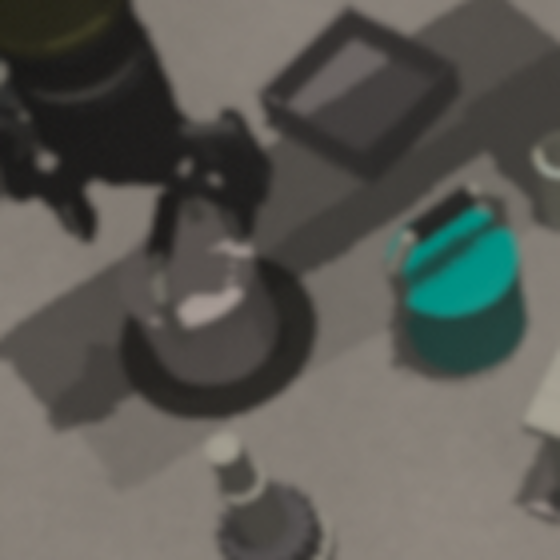

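Call:
play_rows([
  [1,0,0,1,0,0,0],
  [1,0,0,2,0,0,0],
  [1,0,0,3,0,0,0],
  [1,0,0,3.5,0,0,0],
  [1,0,0,4,0,0,0],
  [1,0,0,4,0,0,0],
  [1,-1.2,2.5,1.5,0,0,10],
  [1,-1.2,3,0,0,0,10],
  [1,-1.2,3,0,0,0,10],
  [1,-1.2,3,0,0,0,10],
])

```text
clock: 12.3
tcp_pos: [0.5962, -0.1467, 0.3008]
tool_rot: [1.804, 1.569, -0.188]
wrist_force: [0.5, 0.4, -0.6]
gripper_width: 0.0852
```

Call:
play_rows([
  [1,-1.3,3,0,0,0,10],
  [1,-1.3,3,0,0,0,10],
  [1,-1.3,3,0,0,0,10],
  [1,-1.3,3,0,0,0,10],
  [1,-1.3,3,0,0,0,10],
  [1,-1.3,3,0,0,0,10],
  [1,-1.3,3,0,0,0,10],
  [1,-1.3,3,0,0,0,10],
  [1,-1.3,3,0,0,0,10],
  [1,-1.3,3,0,0,0,10],
])

```text
clock: 13.55
tcp_pos: [0.4661, 0.1534, 0.3008]
tool_rot: [0.576, 1.569, 0.329]
wrist_force: [0.0, -0.2, 0.2]
gripper_width: 0.0852
```

Call:
play_rows([
  [1,-1.3,3,0,0,0,10],
  [1,-1.3,3.1,0,0,0,9.8],
  [1,0,0,0,0,0,0],
  [1,0,0,0,0,0,0],
])

```text
clock: 14.05
tcp_pos: [0.4407, 0.2133, 0.3004]
tool_rot: [-0.14, 1.57, -0.048]
wrist_force: [-0.3, -0.1, -0.6]
gripper_width: 0.0854
```

```bash
python3 -c "
from h import *
st()
for n,c in(('top',(320,140,440,240)),('scene',(60,60,350,260))):
    im=ctrl.camera(n)[:,:,::-1]; cv2.imwrite(f'pics/{n}7f.png',im); x0,y0,x1,y1=c; f=4 if n=='top' else 2.7; cv2.imwrite(f'pics/{n}7.png',cv2.resize(im[y0:y1,x0:x1],None,fx=f,fy=f,interpolation=cv2.INTER_CUBIC))"
```

```text
t 14.05 tcp [0.4407 0.2133 0.3004] xaxis [ 0.001 -0.    -1.   ] jawyaw 95.27 j [ 0.45  0.18 -0.07  1.32 -0.    0.36] F [-0.3 -0.1 -0.6] M [-0.01 -0.01  0.01] w 0.0854
```

View pics/scene7.png

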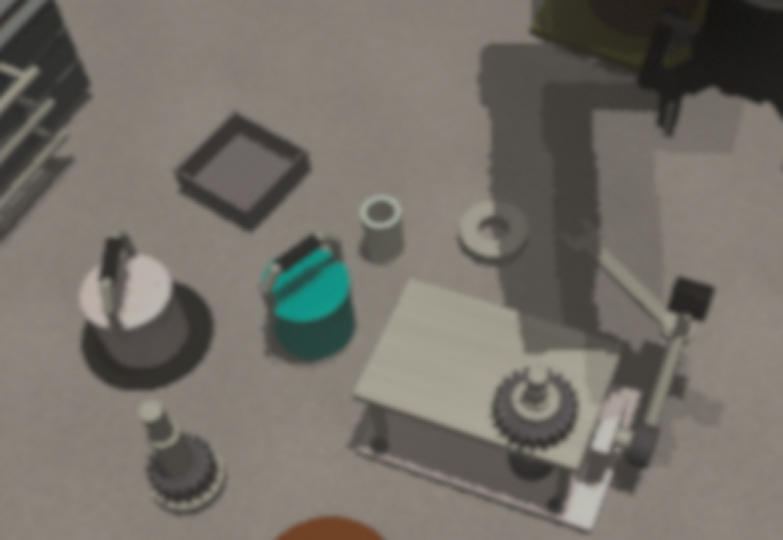

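View pics/top7f.png

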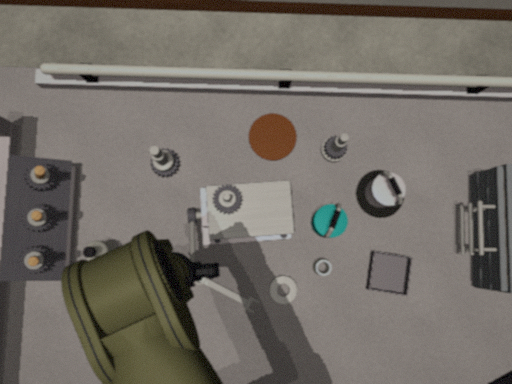

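Call:
play_rows([
  [1,0,0,-2,0,0,0],
  [1,0,0,-3.5,0,0,0],
  [1,0,0,-4,0,0,0],
  [1,0,0,-4,0,0,0],
  [1,0,0,-3,0,0,0],
  [1,0,0,-2,0,0,0],
  [1,0,0,-1.6,0,0,0],
  [1,0,0,-1,0,0,0],
  [1,0,0,-0.5,0,0,0],
  [1,0,0,0,0,0,0],
])

```text
clock: 15.4
tcp_pos: [0.4407, 0.2133, 0.0839]
tool_rot: [-0.667, 1.571, -0.575]
wrist_force: [-0.3, -0.0, 1.3]
gripper_width: 0.0854
```

```bash
python3 -c "
from h import *
st()
for n,c in(('top',(150,200,270,310)),('scene',(250,110,390,230))):
    im=ctrl.camera(n)[:,:,::-1];  x0,y0,x1,y1=c; f=4; cv2.imwrite(f'pics/{n}8.png',cv2.resize(im[y0:y1,x0:x1],None,fx=f,fy=f,interpolation=cv2.INTER_CUBIC))"
```

```text
t 15.4 tcp [0.4407 0.2133 0.0839] xaxis [ 0. -0. -1.] jawyaw 95.29 j [ 0.45  0.31 -0.48  0.78 -0.    0.36] F [-0.3 -0.   1.3] M [-0.   -0.03 -0.04] w 0.0854
```

View pics/scene8.png

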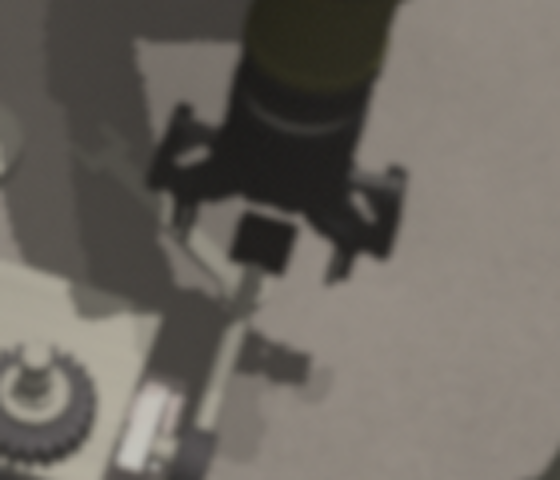

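The knob (zoom 265,243) is centred between the fingers. I'm pinching it.

Call:
play_rows([
  [0,0,0,0,0,0,0],
  [0,0,0,0,0,0,0],
  [0,0,0,0,0,0,0],
  [0,0,0,0,0,0,0],
  [0,0,0,0,0,0,0],
], force=50)

```text
clock: 16.12
tcp_pos: [0.4405, 0.2147, 0.0843]
tool_rot: [1.444, 1.568, 1.538]
wrist_force: [-2.4, 4.6, 3.0]
gripper_width: 0.0353
```

```bash
python3 -c "
from h import *
st()
a0=np.radians(5.3)
for th in np.arange(0,1.23,.122):
    ph=1.22-th; print(round(th,3), (100*np.array([-.14*np.sin(ph)+.14*np.sin(1.22), .14*np.cos(ph)-.14*np.cos(1.22)])).round(2))
"
```

```text
t 16.12 tcp [0.4405 0.2147 0.0843] xaxis [ 0.     0.003 -1.   ] jawyaw 95.37 j [ 0.45  0.31 -0.48  0.78  0.    0.36] F [-2.4  4.6  3. ] M [0.63 0.43 0.1 ] w 0.0353
0.0 [0. 0.]
0.122 [0.68 1.56]
0.244 [1.55 3.03]
0.366 [2.59 4.39]
0.488 [3.79 5.6 ]
0.61 [5.13 6.66]
0.732 [6.58 7.55]
0.854 [8.14 8.26]
0.976 [9.77 8.77]
1.098 [11.44  9.08]
1.22 [13.15  9.19]
```

Call:
play_rows([
  [0,0.68,0.21,1.56,0,0,0],
  [0,0.87,0.08,1.47,0,0,0],
  [0,1.04,0.1,1.36,0,0,0],
  [0,1.2,0.11,1.21,0,0,0],
  [0,0,0,0,0,0,0],
  [0,0,0,0,0,0,0],
])

```text
clock: 16.88
tcp_pos: [0.4772, 0.2182, 0.1384]
tool_rot: [-2.964, 1.568, -2.871]
wrist_force: [0.1, 2.3, -8.3]
gripper_width: 0.0351
```

```bash
python3 -c "
from h import *
st()
for n,c in(('scene',(250,110,390,230)),):
    im=ctrl.camera(n)[:,:,::-1];  x0,y0,x1,y1=c; f=4; cv2.imwrite(f'pics/{n}9.png',cv2.resize(im[y0:y1,x0:x1],None,fx=f,fy=f,interpolation=cv2.INTER_CUBIC))"
```

```text
t 16.88 tcp [0.4772 0.2182 0.1384] xaxis [-0.002 -0.001 -1.   ] jawyaw 95.35 j [ 0.43  0.32 -0.31  0.95  0.    0.34] F [ 0.1  2.3 -8.3] M [0.57 0.35 0.23] w 0.0351
```

View pics/scene9.png

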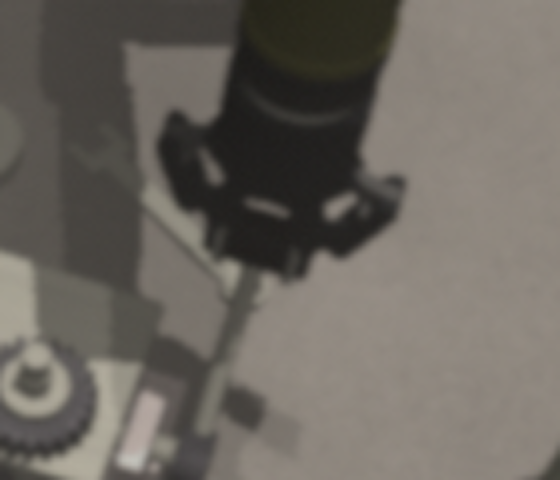

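Call:
play_rows([
  [0,1.34,0.12,1.06,0,0,0],
  [0,1.44,0.13,0.89,0,0,0],
  [0,1.55,0.14,0.71,0,0,0],
  [0,1.62,0.15,0.51,0,0,0],
  [0,0,0,0,0,0,0],
  [0,0,0,0,0,0,0],
])

```text
clock: 17.68
tcp_pos: [0.5358, 0.224, 0.1701]
tool_rot: [3.086, 1.567, -3.104]
wrist_force: [-3.7, 3.6, -10.2]
gripper_width: 0.0353
```

```bash
python3 -c "
from h import *
st()"
```

```text
t 17.68 tcp [0.5358 0.224  0.1701] xaxis [-0.004 -0.    -1.   ] jawyaw 95.35 j [ 0.4   0.39 -0.11  1.07  0.    0.3 ] F [ -3.7   3.6 -10.2] M [0.79 0.77 0.16] w 0.0353
```

Call:
play_rows([
  [0,1.66,0.2,0.26,0,0,0],
  [0,1.7,0.2,0.06,0,0,0],
  [0,0,0,0,0,0,0],
  [0,0,0,0,0,0,0],
])

```text
clock: 18.18
tcp_pos: [0.5693, 0.2272, 0.174]
tool_rot: [-2.843, 1.567, -2.75]
wrist_force: [-4.4, 1.1, -5.1]
gripper_width: 0.0353
```

```bash
python3 -c "
from h import *
s=st()
from scipy.optimize import least_squares
P=np.array([[.4405,.2147,.0843],[.4772,.2182,.1384],[.5358,.2240,.1701],s['tcp_pos']])
d=np.array([np.cos(np.radians(5.3)),np.sin(np.radians(5.3))])
u=(P[:,:2]-[.5714,.2262])@d; z=P[:,2]
for sel in (slice(0,4),slice(1,4)):
  r=least_squares(lambda c:np.hypot(u[sel]-c[0],z[sel]-c[1])-.14,[0,.03]); print(r.x.round(4),r.fun.round(4), 'angles',(1.22+np.arctan2(u-r.x[0],z-r.x[1])).round(3))
for n,c in(('top',(170,150,310,260)),('scene',(200,90,390,250))):
    im=ctrl.camera(n)[:,:,::-1];  x0,y0,x1,y1=c; f=4; cv2.imwrite(f'pics/{n}10.png',cv2.resize(im[y0:y1,x0:x1],None,fx=f,fy=f,interpolation=cv2.INTER_CUBIC)); cv2.imwrite(f'pics/{n}10f.png',im)"
```

```text
t 18.18 tcp [0.5693 0.2272 0.174 ] xaxis [-0.004 -0.001 -1.   ] jawyaw 95.33 j [ 0.38  0.44 -0.02  1.12 -0.    0.29] F [-4.4  1.1 -5.1] M [0.29 1.15 0.13] w 0.0353
[-0.0008  0.0343] [-0.0001  0.0001  0.0002 -0.0003] angles [0.015 0.487 0.969 1.212]
[-0.0012  0.0342] [-0.0001  0.0002 -0.0002] angles [0.017 0.49  0.972 1.215]
```

View pics/scene10.png

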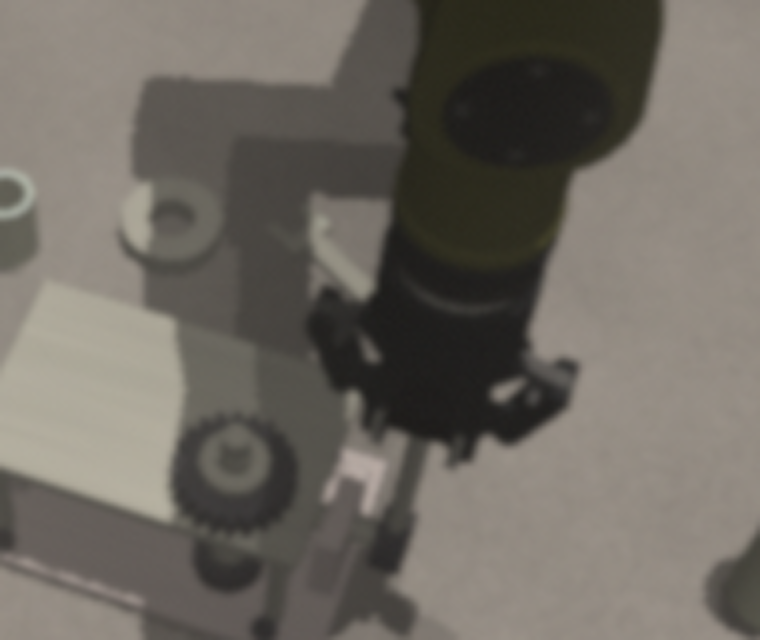

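View pics/top10.png

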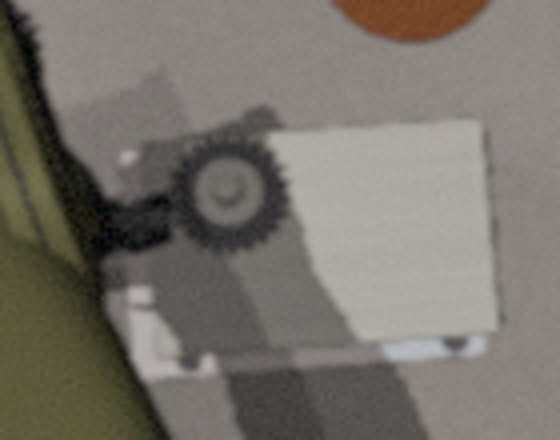

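Call:
play_rows([
  [0,0.2,0.05,0,0,0,0],
  [0,0,0,0,0,0,0],
  [0,0,0,0,0,0,0],
  [0,0,0,0,0,0,0],
])

```text
clock: 18.77
tcp_pos: [0.5701, 0.2273, 0.174]
tool_rot: [-2.866, 1.565, -2.773]
wrist_force: [-7.0, -0.2, -3.9]
gripper_width: 0.0352
```

```bash
python3 -c "
from h import *
s=st()
from scipy.optimize import least_squares
P=np.array([[.4405,.2147,.0843],[.4772,.2182,.1384],[.5358,.2240,.1701],[.5693,.2272,.174],s['tcp_pos']])
d=np.array([np.cos(np.radians(5.3)),np.sin(np.radians(5.3))])
u=(P[:,:2]-[.5714,.2262])@d; z=P[:,2]
r=least_squares(lambda c:np.hypot(u-c[0],z-c[1])-.14,[0,.03]); print(r.x.round(4),r.fun.round(4), 'angles',(1.22+np.arctan2(u-r.x[0],z-r.x[1])).round(3))
print('chord',2*np.arcsin(np.hypot(u[-1]-u[0],z[-1]-z[0])/.28))
for n in('top','scene'):
    im=ctrl.camera(n)[:,:,::-1]; cv2.imwrite(f'pics/{n}11f.png',im)
    for t in ('canister_center','platen_top','wrench','bearing_center','bottle_center','mat'):
        for r in ctrl.boxes_of(n,t)[:2]:
            p=w(n,r['location']);print(n,t,round(r['confidence'],2),p.round(3))
# plate/gear height & canister-on-mat
st()
"
```

```text
t 18.77 tcp [0.5701 0.2273 0.174 ] xaxis [-0.005 -0.002 -1.   ] jawyaw 95.33 j [ 0.38  0.44 -0.01  1.12  0.    0.29] F [-7.  -0.2 -3.9] M [0.1  1.79 0.16] w 0.0352
[-0.0009  0.0342] [-0.0002  0.0001  0.0003 -0.0002 -0.0002] angles [0.016 0.488 0.97  1.212 1.218]
chord 1.200407840172464
top canister_center 0.92 [ 0.559 -0.112  0.084]
top canister_center 0.75 [ 0.643 -0.249  0.08 ]
top platen_top 0.73 [0.581 0.08  0.115]
top wrench 0.76 [0.356 0.083 0.007]
top bearing_center 0.59 [ 0.385 -0.005  0.018]
top bottle_center 0.89 [0.471 0.438 0.102]
top bottle_center 0.74 [0.575 0.087 0.118]
top mat 0.93 [ 0.619 -0.237  0.006]
top mat 0.7 [0.791 0.024 0.004]
scene canister_center 0.93 [ 0.654 -0.249  0.086]
scene canister_center 0.6 [ 0.573 -0.104  0.079]
scene platen_top 0.78 [0.591 0.084 0.113]
scene wrench 0.76 [0.361 0.092 0.005]
scene wrench 0.71 [ 0.387 -0.006  0.022]
scene bearing_center 0.93 [ 0.392 -0.007  0.024]
scene bottle_center 0.7 [0.488 0.448 0.093]
scene mat 0.77 [ 0.669 -0.236  0.004]
scene mat 0.6 [0.791 0.028 0.003]
t 19.48 tcp [0.5701 0.2273 0.174 ] xaxis [-0.005 -0.002 -1.   ] jawyaw 95.33 j [ 0.38  0.44 -0.01  1.12  0.    0.29] F [-6.7  0.4 -3. ] M [0.11 1.76 0.15] w 0.0352
```

View pics/scene11f.png

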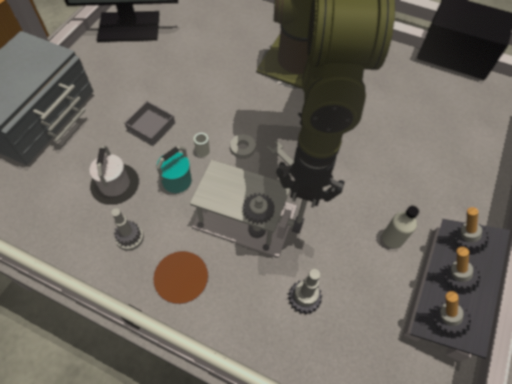

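View pics/top11f.png

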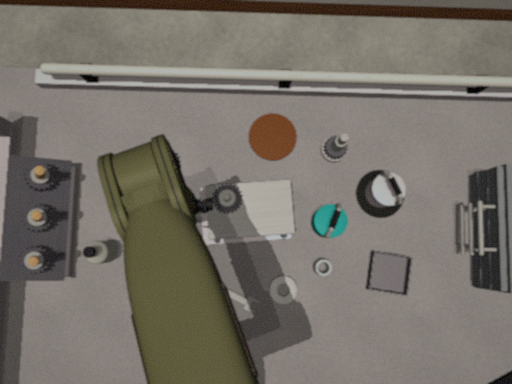

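```bash
python3 -c "
from h import *
for n,r in (('top',(355,165,410,220)),('scene',(88,145,135,200))):
    f=8; im=cv2.imread(f'pics/{n}11f.png'); im=cv2.resize(im,None,fx=f,fy=f,interpolation=cv2.INTER_CUBIC); t=np.linspace(0,6.28,60)
    for c,rad,z,col in (((.6447,-.2625),.042,.084,(0,255,0)),((.6447,-.2625),.04,.004,(0,255,255)),((.6443,-.2627),.065,.004,(0,0,255))):
        q=np.array([(proj(n,[c[0]+rad*np.cos(a),c[1]+rad*np.sin(a),z])+.5)*f for a in t]).astype(np.int32); cv2.polylines(im,[q],True,col,1)
    x0,y0,x1,y1=r; cv2.imwrite(f'pics/{n}12.png',im[y0*f:y1*f,x0*f:x1*f])
a,b=cv2.imread('pics/top12.png'),cv2.imread('pics/scene12.png'); h=max(a.shape[0],b.shape[0])
p=lambda x:cv2.copyMakeBorder(x,0,h-x.shape[0],0,0,0)
cv2.imwrite('pics/both12.png',np.hstack([p(a),p(b)])[:600,:800])"
```

```text
(no output)
```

View pics/both12.png

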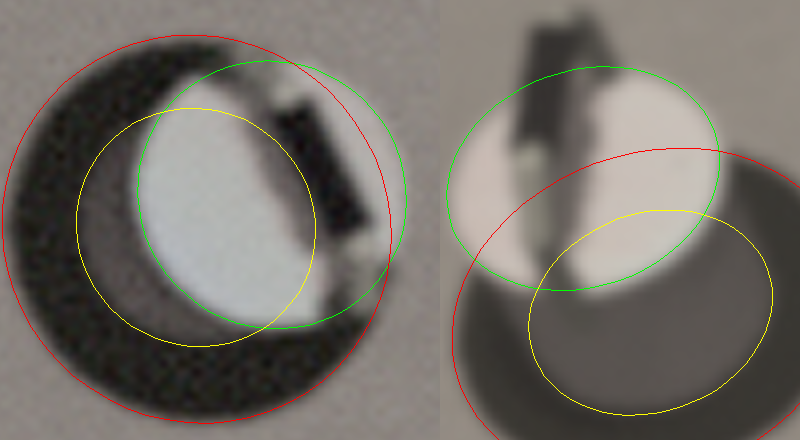

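The predicted lid and underside circles match both pictures, so the canister stands upright near the mat's centre. The plate reads 113–115 mm, which is raised. I'm handing in now.

```bash
python3 -c "
from h import *
st(); print(ctrl.finish_job()); st()"
```

```text
t 19.48 tcp [0.5701 0.2273 0.174 ] xaxis [-0.005 -0.002 -1.   ] jawyaw 95.33 j [ 0.38  0.44 -0.01  1.12  0.    0.29] F [-6.7  0.4 -3. ] M [0.11 1.76 0.15] w 0.0352
the job is handed in; nothing more can be done
None
the job is handed in; nothing more can be done
```

I lifted the canister off the plate by its handle, set it on the black mat and let go. Then I pinched the lever knob, swung it up to the top, and handed the job in at 19.5 s still holding it there.

- **Canister:** in both camera views it stands upright and wholly on the mat, within a few mm of the centre. It touched down with a small force change, from about −6 N to +2 N at the wrist.
- **Lever angle:** fitting a circle to the arm's positions gives 1.218 rad. The straight-line distance from rest gives at least 1.200 rad. So it is within about 0.02 rad of the 1.22 target; the two estimates differ slightly.
- **Plate height:** the networks put the plate's top at 113–115 mm, good to about 4 mm, against 117 mm nominal at the highest lift.
- **Force on the knob:** the last 2 mm nudge moved the knob only 0.8 mm. The horizontal wrist force rose to about 7 N, above the 3–5 N spring, probably from friction. I left the lever there.
- **Other things:** I saw no bystander out of place in the last pictures, though the arm partly hid the wrench and the bearing.

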